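# Compressor rebuild: seat the valve, offer up the cylinder head

## Task

Help rebuild the small compressor pump: set the round valve into the recess on top of the cylinder, brass bolt upwards, so that it sits fully home and level, and let go of it. Then bring the finned cylinder head across, lifted clear of everything in the way, and hold it level just above the four studs, about a centimetre clear of their ends, with every stud under its hole (either way round will do) and the head never touching the pump or the valve. Finish while still gripping it there, quite still, so that I can run sealant round the joint before it goes down; leave the bottles and tools alone.

Things in the scene. Friction and masses are not known exactly. Their poses are not given: they have to be found in the camera images.
- pump: Compressor pump, fixed: plywood board 180 x 150 x 12 mm (x, y), grey crankcase, black belt pulley on its +y side (to 75 mm from the axis, 111 mm high), finned aluminium barrel with a flat top face 104 mm (x) x 80 mm (y), 136 mm above the bench. Origin on the upright barrel axis at bench level; x along the long side of the top face, z up.
- seat (a point): Centre of the valve seat: a round recess in the pump's top face, 64 mm across, 8 mm deep, with a flat ledge floor; a 46 mm bore goes on down from the ledge. The point lies on the barrel axis at the ledge's level, 128 mm above the bench, 8 mm below the top face. Axes as the pump's.
- stud_a (a point): Centre of the end of the stud at x = +38, y = +26 mm of the pump. Four steel studs 8 mm thick stand on the top face at x = +-38, y = +-26 mm from the barrel axis, 44 mm tall; their ends are 180 mm above the bench. Axes as the pump's.
- stud_b (a point): Centre of the end of the stud at x = -38, y = -26 mm of the pump, diagonally opposite. Axes as the pump's.
- card: Thin brown fibreboard sheet, 310 x 210 x 3 mm, fixed on the bench; the valve lies on its near or far half and the head on the other. Origin at the centre of its underside.
- valve_center (a point): Valve: steel disc 60 mm across, 10 mm thick, with ring slots, lower edge bevelled to 57 mm; on its axis a smooth brass bolt 16 mm thick rises 28 mm above it: grip there. 38 mm tall, 0.2 kg. Starts on the brown sheet, bolt up. The point is on the axis 19 mm above the underside; z up the bolt. Seated, the point is 19 mm above seat and the disc 2 mm proud of the top face.
- head_center (a point): Cylinder head: aluminium block 104 (x) x 80 (y) x 32 mm, a port on each short end (118 mm over all); on top five fins 94 mm long (x), 36 mm wide over all (y), 26 mm high: grip across them, closing along y, mid-length. 58 mm tall, 0.5 kg, centre of mass on the middle axis. Starts on the brown sheet, fins up. The point is on the middle axis 29 mm above the underside; z up.
- hole_a (a point): Centre of the lower mouth, at underside level, of the head's hole at x = +38, y = +26 mm. Four upright through holes, 11 mm wide (15 mm at the lower mouths), at x = +-38, y = +-26 mm of the head; a chamber 34 mm wide opens below its middle. Axes as the head's. The head fits either way round (half a turn).
- hole_b (a point): Centre of the lower mouth of the head's hole at x = -38, y = -26 mm, diagonally opposite. Axes as the head's.
- oil_bottle: Red oil bottle with a white cap, 57 mm wide and 170 mm tall, standing on the bench between the brown sheet and the pump; a bystander. Origin at the centre of its underside.
- sealant_bottle: Dark blue bottle with a black cap, 46 x 76 mm and 196 mm tall, standing on the bench between the brown sheet and the pump; a bystander. Origin at the centre of its underside.
- wrench: Combination wrench, 182 x 28 x 6 mm, lying flat on the bench to the left of the pump; a bystander. Origin at the centre of its underside.

How it is judged:
By the outcome, as a careful person would: the job done as asked, in the order asked, and still so for the second after the job is handed in, while the arm keeps its last pose, push and grip.
It also fails if it takes over 67 s, if anything falls off the work surface, if the arm or the gripper's body presses on something with over 40 N, if the wrist force passes 120 N, or if a joint passes its speed limit or range.

## Robot

A 6-joint arm with a two-finger parallel gripper is mounted at the origin on a cart in front of the work surface, level with it; the furniture and walls round the work are solid. World frame = base frame: x ahead of the robot, y to its left, z up, the work surface at z = 0. Lengths are in m, angles in rad, forces in N, time in s.
With the tool pointing down it reaches from about 0.35 to 0.8 m from the base axis. Payload 7.3 kg.
Tool frame: the origin (TCP) lies between the finger pads; the fingertips stand 22 mm ahead of it and the grasp point (between the pads) lies 3 mm ahead of it; z points along the fingers, y is the line along which they close (so a half turn about z gives the same grasp; the last joint's range is limited). The gripper opens to 85 mm and grips with 20 to 120 N. Pads are 22 mm wide; open, the fingers measure 114 mm over their backs; the gripper's body (76 mm by 85 mm) begins 54 mm behind the grasp point. The pads swing forward as they close: fully open they stand 13 mm farther back than shut.
Start: joints at [1.03, 0.342, 1.524, -0, 1.275, -0.146], TCP at [0.202, 0.485, 0.253] pointing down, gripper open.
Joint ranges: [-2.53, 2.53], [-0.77, 2.02], [0.04, 2.7], [-1, 4.14], [0.28, 2.66], [-3.11, 3.11]. Speed limits (rad/s): [2.57, 2.57, 3.14, 3.14, 3.14, 3.14].

## Interface

Orientations are given as a rotation vector (axis times angle).
In Python, from station import arm gives the robot as it stands. The module is installed in compiled form; this text tells all that it offers.
- The arm moves only by the tool carry_out, never from a script. Its argument "deltas" is text: rows parted by semicolons, each of 5 numbers parted by spaces: the shift along the tool's x, y, z in cm, then the turn about the tool's z in degrees, then the opening in per cent of the stroke, from 0 (shut) to 100 (fully open). A call has 1 to 5 rows; each row is the pose to reach, as a shift and turn from the pose commanded when the call began, along the tool's axes at that moment; what a row does not reach only later rows make up. A row lasts 1/10 s, in which the tool goes at most 50 mm and 8.59 degrees, less where a joint would pass 70% of its speed; a pose out of reach is approached as far as the arm can. A call with a gripper value outside its range is refused whole. The fingers move at their own pace and stop on an object; the grip force is fixed at half the most. Time passes only in rows, so rows that repeat a pose let the fingers close. It gives the time, the measured TCP pose, the force, the opening and the grip force at its end, in the units of the state.
- arm.sense(): the state, without advancing time (a new reading comes with each control period).
- arm.get_image(name): name is "scene" or "top" or "wrist"; returns a dict with "image" (420x560x3 uint8, red, green, blue), "camera_matrix" (3x3 intrinsics, pixels), "world_to_cam" (4x4, takes a point from world to camera coordinates). Camera axes: x right, y down, z forward; pixel columns grow to the right and rows downward; lengths in m; the calibration is good to about 2 mm. A picture is of the moment at which its call begins. There is no depth.
- arm.hand_in(): hands the job in; it is judged then, once.
Trained networks look in the newest picture that a camera, given by its name, has taken for a name from the list of things; names that differ only in an ending like _2 or _b are one class to them, and where a whole thing is asked for, a point or a joint stands for the part that bears it (a point fixed in the world has none). Each returns a list of dicts, best first, with "score" (0 to 1); they miss things now and then, are a little off and sometimes report something else, mostly with a low value. They report only what shows in the picture. A call takes as long as a camera call.
- arm.recognise(thing, camera): "pixel" ([row, column] in pixels, amid what is visible of it).
- arm.landmark_of(thing, camera): "pixel" ([row, column] in pixels: a listed point, or the origin of a listed thing).
The state is a dict: "time": time; "joint_pos": joint angles; "dq": joint speeds; "joint_efforts": joint torques, N m; "tool_pos": TCP position; "ee_rot": TCP orientation; "wrist_force": force on the tool from outside, world axes, zero at the start; "ft_torque": the same for the moment, N m; "opening": finger opening in m; "gripper_force": force on a finger pad.
Only numpy, scipy, OpenCV 4.12 (cv2) and the standard library are available. Lean on these libraries where they do the work, as an engineer would, in place of code of your own. Each camera call takes 0.05 s, during which the arm holds its last target. There are 200 camera calls.

## Working session

There is one attempt and no reset: what is moved stays moved. The work goes in short steps, Python scripts to look and compute and a tool call to move; the robot and the scene stay as the last step left them, time stands still between calls to the robot, and variables do not carry over. Pictures are saved under pics/ and viewed, at most 10 in all, crops included, and the job is handed in when it is done.

Besides the shell and the picture viewer there is one more tool, called by a JSON object that holds its "fn" and its "kwargs", one argument or row to a line. carry_out: Moves the arm, as the interface text tells. Its arguments: {"type":"object","properties":{"deltas":{"type":"string"}},"required":["deltas"]}

```bash
mkdir -p pics; cat > h.py <<'E'
import numpy as np, cv2
from station import arm
from scipy.spatial.transform import Rotation as R
def cam(n):
    return arm.get_image(n)
def ray(d,px):
    K=d["camera_matrix"];T=d["world_to_cam"]
    v=np.linalg.inv(K)@[px[1],px[0],1]; Rm=T[:3,:3]
    return -Rm.T@T[:3,3], Rm.T@v
def atz(d,px,z):
    o,v=ray(d,px); return o+v*(z-o[2])/v[2]
def proj(d,p):
    q=d["world_to_cam"]@np.append(p,1); q=d["camera_matrix"]@q[:3]; return q[[1,0]]/q[2]
def save(d,n): cv2.imwrite("pics/"+n,d["image"][:,:,::-1])
E
python3 - <<'E'
from h import *
np.set_printoptions(precision=4,suppress=True)
s=arm.sense(); print(s)
Z=dict(seat=.128,stud_a=.18,valve_center=.022,head_center=.032,hole_a=.003,oil_bottle=0,sealant_bottle=0,wrench=0,pump=0,card=0)
for c in ("scene","top"):
    d=cam(c); save(d,c+"0.png"); print(c,"campos",ray(d,[0,0])[0])
    for t in Z:
        for r in arm.landmark_of(t,c)[:4]:
            print(t,round(r["score"],2),np.array(r["pixel"]),atz(d,r["pixel"],Z[t]))
E
```

```text
{'time': 0.0, 'joint_pos': array([ 1.03  ,  0.3427,  1.5251, -0.    ,  1.2754, -0.146 ]), 'dq': array([ 0.0003, -0.0001,  0.0017,  0.0001, -0.0027, -0.003 ]), 'joint_efforts': array([  0.0008, -43.3667, -24.6016,  -0.0002,   0.0076,   0.    ]), 'tool_pos': array([0.2017, 0.4843, 0.2526]), 'ee_rot': array([-0.616 , -3.0801,  0.0024]), 'wrist_force': array([0.5622, 0.0729, 0.1019]), 'ft_torque': array([ 0.0089, -0.0317,  0.0341]), 'gripper_force': 0.0, 'opening': 0.08552862011743037}
scene campos [0.009  1.2308 0.7934]
seat 0.78 [247.4 256.3] [0.5086 0.2034 0.128 ]
stud_a 0.72 [223.9 273.3] [0.4786 0.166  0.18  ]
stud_a 0.66 [231.6 239.4] [0.5381 0.2309 0.18  ]
valve_center 0.72 [201.4 295.8] [ 0.593  -0.2824  0.022 ]
valve_center 0.37 [246.7 259.8] [0.5806 0.0326 0.022 ]
oil_bottle 0.78 [245.9 322.2] [ 0.4292 -0.0716  0.    ]
sealant_bottle 0.59 [233.3 261.5] [ 0.6257 -0.0771  0.    ]
sealant_bottle 0.39 [203.6 298.5] [ 0.5949 -0.3126  0.    ]
wrench 0.6 [332.6 233.7] [ 0.4915  0.3724 -0.    ]
pump 0.56 [288.2 258.2] [0.5132 0.192  0.    ]
card 0.75 [214.2 316.1] [ 0.5131 -0.2588  0. 
[... 328 characters left out ...]
302 -0.2571  0.032 ]
hole_a 0.96 [250. 379.] [ 0.3757 -0.2744  0.003 ]
hole_a 0.62 [202.4 226.9] [0.5062 0.1819 0.003 ]
hole_a 0.6 [216.3 368.6] [ 0.4755 -0.2439  0.003 ]
oil_bottle 0.74 [226.3 311. ] [ 0.4412 -0.0715  0.    ]
sealant_bottle 0.72 [175.1 201.8] [0.5878 0.2614 0.    ]
sealant_bottle 0.68 [169.7 304.7] [ 0.6134 -0.0498  0.    ]
sealant_bottle 0.62 [204.8 227.3] [0.4994 0.1807 0.    ]
wrench 0.84 [202.9 163. ] [0.5    0.3727 0.    ]
wrench 0.39 [230.8 374.7] [ 0.4326 -0.2628  0.    ]
wrench 0.21 [246.1 378. ] [ 0.3872 -0.2724  0.    ]
pump 0.64 [202.8 221.4] [0.5049 0.1986 0.    ]
card 0.76 [204.  376.4] [ 0.5138 -0.2685  0.    ]
card 0.26 [217.3 372.7] [ 0.4731 -0.257   0.    ]
```

```bash
python3 - <<'E'
import cv2,numpy as np
a=cv2.imread("pics/top0.png")[120:300,120:440]; cv2.imwrite("pics/topc.png",cv2.resize(a,None,fx=2.5,fy=2.5,interpolation=cv2.INTER_CUBIC))
E
```

```text
(no output)
```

View pics/topc.png

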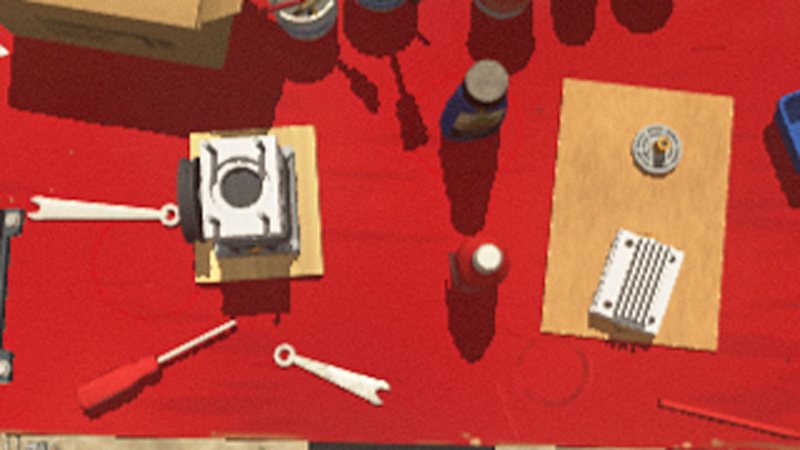

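View pics/scene0.png

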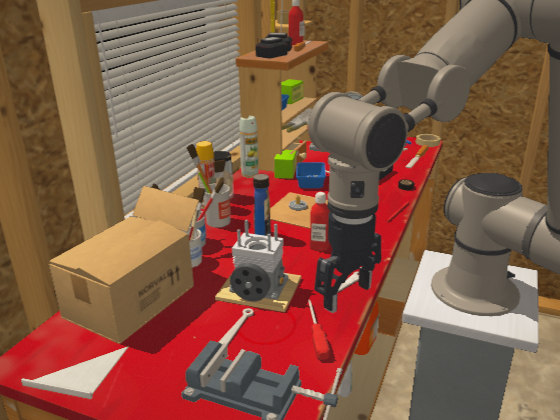

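The top view shows the pump at crop (240,187), with its long side along world x and rotated slightly CCW. The valve is at (657,150) with its bolt up. The head is at (637,285), yawed about -19°. The bottles stand between sheet and pump at (487,85) and (487,258). The scene view agrees. Next I'll go above the valve.

```bash
cat >> h.py <<'E'
def plan(p,yaw=None):
    """delta in tool axes (cm) and turn (deg) to world TCP p, tool-y axis heading yaw deg (mod 180)"""
    s=arm.sense(); M=R.from_rotvec(s["ee_rot"]).as_matrix()
    d=M.T@(np.array(p)-s["tool_pos"])*100
    y=np.degrees(np.arctan2(M[1,1],M[0,1])); t=0
    if yaw is not None: t=-((yaw-y+90)%180-90)
    print("tcp",s["tool_pos"].round(4),"yawY %.2f"%y,"tilt",(M[:2,2]).round(4),"q",s["joint_pos"].round(2),"t",s["time"])
    print("delta cm",d.round(2),"turn",round(t,2),"F",s["wrist_force"].round(1))
E
python3 - <<'E'
from h import *
plan([.20,.485,.31])
plan([.56,-.284,.31],90)
M=R.from_rotvec(arm.sense()["ee_rot"]).as_matrix();print(M.round(3))
d=cam("wrist");T=d["world_to_cam"];print(ray(d,[0,0])[0],T[:3,:3].round(2),d["camera_matrix"])
E
```

```text
tcp [0.2019 0.4847 0.2533] yawY 67.38 tilt [0.0001 0.0002] q [ 1.03  0.34  1.52  0.    1.28 -0.15] t 1.1
delta cm [ 0.19 -0.04 -5.67] turn 0 F [-0.2  0.3  0.7]
tcp [0.2019 0.4847 0.2533] yawY 67.38 tilt [0.0001 0.0002] q [ 1.03  0.34  1.52  0.    1.28 -0.15] t 1.1
delta cm [-62.62 -57.18  -5.67] turn -22.62 F [-0.2  0.3  0.7]
[[-0.923  0.385  0.   ]
 [ 0.385  0.923  0.   ]
 [-0.     0.    -1.   ]]
[0.1327773  0.51448637 0.37284428] [[ 0.38  0.92  0.  ]
 [ 0.88 -0.37  0.3 ]
 [ 0.28 -0.11 -0.95]] [[289.51190055   0.         276.96643936]
 [  0.         289.51190055 209.74592885]
 [  0.           0.           1.        ]]
```

{"fn": "carry_out", "kwargs": {
  "deltas": "-4 -2 -5 -6 100;-8 -4 -8 -12 100;-12 -5 -10 -18 100;-16.5 -6.5 -10 -24 100;-21 -8.5 -10 -30 100"
}}

```text
time: 1.65
tool_pos: [0.3569, 0.3322, 0.3546]
ee_rot: [-0.21, 3.132, 0.003]
wrist_force: [0.9, 0.4, -0.7]
opening: 0.0852
gripper_force: 0.0
```

```bash
python3 - <<'E'
from h import *
plan([.50,.195,.35],97)
E
```

```text
tcp [0.3569 0.3322 0.3546] yawY 97.68 tilt [0.0029 0.0021] q [ 0.59  0.21  1.43  0.    1.5  -1.11] t 1.65
delta cm [-12.34 -15.51   0.48] turn 0.68 F [ 0.9  0.4 -0.7]
```

{"fn": "carry_out", "kwargs": {
  "deltas": "-3 -4 0 0 100;-6 -8 0 0 100;-9 -12 0 0 100;-12.5 -15.5 0 0 100;-12.5 -15.5 0 0 100"
}}

```text
time: 2.15
tool_pos: [0.5031, 0.1913, 0.352]
ee_rot: [-0.193, 3.135, -0.002]
wrist_force: [-0.7, 0.6, -0.5]
opening: 0.0856
gripper_force: 0.0
```

```bash
python3 - <<'E'
from h import *
np.set_printoptions(precision=4,suppress=True)
plan([.59,-.284,.35],90)
d=cam("wrist"); save(d,"w1.png")
for t,z in dict(seat=.128,stud_a=.18,stud_b=.18,pump=0).items():
    for r in arm.landmark_of(t,"wrist")[:4]: print(t,round(r["score"],2),np.array(r["pixel"]),atz(d,r["pixel"],z))
E
```

```text
tcp [0.5031 0.1913 0.352 ] yawY 97.03 tilt [ 0.0003 -0.0016] q [ 0.22  0.31  1.3  -0.    1.53 -1.47] t 2.15
delta cm [ -2.81 -48.24   0.28] turn 7.03 F [-0.7  0.6 -0.5]
seat 0.68 [189.7 283.6] [0.5092 0.2001 0.128 ]
stud_a 0.59 [164.8 256.4] [0.4749 0.167  0.18  ]
stud_a 0.58 [236.5 300.9] [0.5464 0.2229 0.18  ]
stud_b 0.59 [164.8 256.4] [0.4749 0.167  0.18  ]
stud_b 0.58 [236.5 300.9] [0.5464 0.2229 0.18  ]
pump 0.6 [171.3 279.1] [0.5094 0.1952 0.    ]
```

View pics/w1.png

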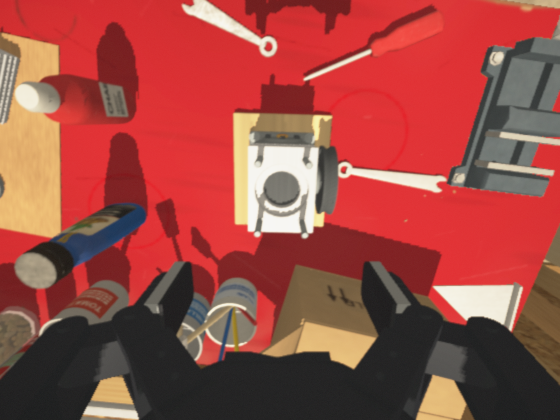

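The pump is centred at pixel (188,283), with stud ends near (162,257), (162,307), (235,303) and (233,255). That puts its centre at about (0.510,0.197) with yaw about 4°. Now to the valve.

{"fn": "carry_out", "kwargs": {
  "deltas": "-0.5 -5 0 0 100;-1 -10 0 0 100;-1.5 -15 0 0 100;-2 -20 0 0 100;-2 -25 0 0 100"
}}

```text
time: 2.9
tool_pos: [0.5512, -0.0492, 0.3535]
ee_rot: [-0.206, 3.134, 0.0]
wrist_force: [1.3, 0.3, 0.5]
opening: 0.0854
gripper_force: 0.0
```

{"fn": "carry_out", "kwargs": {
  "deltas": "0 -5 2 0 70;-0.3 -10 4 0 60;-0.5 -15 7 0 60;-0.7 -20 10 0 60;-0.8 -23 12 0 60"
}}

```text
time: 3.4
tool_pos: [0.5878, -0.2675, 0.2385]
ee_rot: [-0.205, 3.134, -0.001]
wrist_force: [1.2, 0.2, -0.4]
opening: 0.0514
gripper_force: 0.0
```

```bash
python3 - <<'E'
from h import *
np.set_printoptions(precision=4,suppress=True)
d=cam("wrist"); save(d,"w2.png")
for t,z in dict(valve_center=.022,head_center=.032,hole_a=.003).items():
    for r in arm.landmark_of(t,"wrist")[:4]: print(t,round(r["score"],2),np.array(r["pixel"]),atz(d,r["pixel"],z))
plan([.591,-.284,.1])
E
```

```text
valve_center 0.91 [181.4 265.9] [ 0.5851 -0.2809  0.022 ]
valve_center 0.61 [ 75.6 471.3] [ 0.4432 -0.0786  0.022 ]
hole_a 0.68 [ 82.2 311.5] [ 0.4694 -0.2438  0.003 ]
tcp [ 0.5872 -0.2666  0.2378] yawY 97.39 tilt [-0.0013  0.0015] q [-0.55  0.58  1.18  0.    1.38 -2.25] t 3.6
delta cm [-0.17 -1.8  13.78] turn 0 F [-0.1 -0.1  0.5]
```

View pics/w2.png

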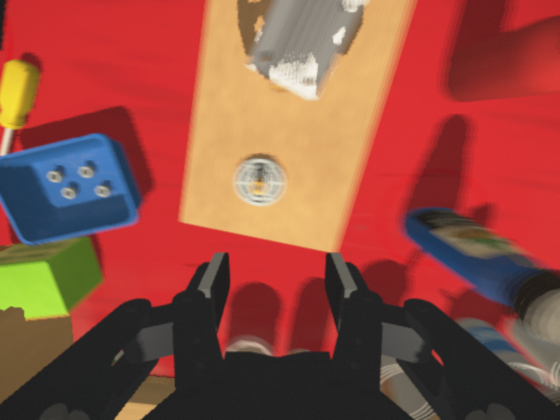

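The image is motion-blurred. The valve disc is at about (180,260) and the head at the top, near (40,305). I'll go closer and look again once still.

{"fn": "carry_out", "kwargs": {
  "deltas": "-0.1 -1.6 4 0 60;-0.1 -1.6 8 0 60;-0.1 -1.6 10 0 60;-0.1 -1.6 10 0 60;-0.1 -1.6 10 0 60"
}}

```text
time: 4.1
tool_pos: [0.5914, -0.2818, 0.1408]
ee_rot: [-0.205, 3.133, -0.002]
wrist_force: [0.3, -0.8, 0.6]
opening: 0.051
gripper_force: 0.0
```

```bash
python3 - <<'E'
from h import *
np.set_printoptions(precision=4,suppress=True)
d=cam("wrist"); save(d,"w3.png")
for r in arm.landmark_of("valve_center","wrist")[:2]: print(round(r["score"],2),np.array(r["pixel"]),atz(d,r["pixel"],.022))
# disc: non-brown, low-saturation blob near the valve
im=cv2.cvtColor(d["image"],cv2.COLOR_RGB2HSV); px=proj(d,[.587,-.283,.013]); print("exp",px)
m=(im[:,:,1]<70).astype(np.uint8); m=cv2.morphologyEx(m,cv2.MORPH_CLOSE,np.ones((9,9)))
n,l,st,ce=cv2.connectedComponentsWithStats(m)
for i in range(1,n):
    if st[i,4]>300 and np.hypot(*(ce[i][::-1]-px))<60: print(st[i],ce[i],atz(d,ce[i][::-1],.015))
plan([.587,-.283,.037])
E
```

```text
0.69 [206.2 275.2] [ 0.5885 -0.2836  0.022 ]
exp [201.7483 276.1315]
[ 242  170   66   65 3195] [274.3299 202.2056] [ 0.5871 -0.2846  0.015 ]
tcp [ 0.5917 -0.2827  0.1416] yawY 97.46 tilt [ 0.0041 -0.0024] q [-0.56  0.67  1.28  0.    1.18 -2.26] t 4.2
delta cm [ 0.51  0.06 10.46] turn 0 F [-0.2  0.2  0.5]
```

View pics/w3.png

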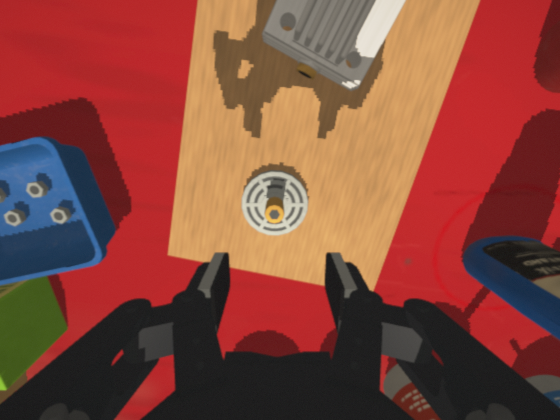

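The valve disc centre is at pixel (202,274), with the bolt top at (214,274), which puts it at (0.588,-0.284). Descending to grip.

{"fn": "carry_out", "kwargs": {
  "deltas": "0.4 -0.1 4 0 60;0.4 -0.1 8 0 60;0.4 -0.1 10.1 0 60;0.4 -0.1 10.1 0 60;0.4 -0.1 10.1 0 0"
}}

```text
time: 4.7
tool_pos: [0.5876, -0.285, 0.0396]
ee_rot: [-0.202, 3.133, -0.003]
wrist_force: [-0.6, -0.0, 0.8]
opening: 0.0383
gripper_force: 0.0
```

{"fn": "carry_out", "kwargs": {
  "deltas": "0 0 0 0 0;0 0 0 0 0;0 0 0 0 0;0 0 0 0 0;0 0 0 0 0"
}}

```text
time: 5.2
tool_pos: [0.5878, -0.2852, 0.0405]
ee_rot: [-0.202, 3.131, -0.004]
wrist_force: [0.0, 0.3, 7.2]
opening: 0.0139
gripper_force: 58.5
```

{"fn": "carry_out", "kwargs": {
  "deltas": "0 0 -2 0 0;0 0 -5 0 0;0 0 -10 0 0;0 0 -12 0 0;0 0 -12 0 0"
}}

```text
time: 5.7
tool_pos: [0.5882, -0.2856, 0.1628]
ee_rot: [-0.202, 3.128, -0.008]
wrist_force: [-0.6, -0.3, -1.9]
opening: 0.0138
gripper_force: 58.8
```

```bash
python3 - <<'E'
from h import *
d=cam("wrist"); save(d,"w4.png")
s=arm.sense();print(s["opening"],s["gripper_force"],s["wrist_force"])
plan([.510,.197,.35],94)
print(arm.landmark_of("valve_center","wrist")[:1],proj(d,[.588,-.285,.16-.018]))
E
```

```text
0.013406066798380646 58.799500465393066 [-0.24085439 -0.4103948  -2.40806785]
tcp [ 0.587  -0.2849  0.1597] yawY 97.38 tilt [ 0.0035 -0.0022] q [-0.57  0.65  1.27  0.    1.21 -2.27] t 5.75
delta cm [  1.39  48.73 -19.16] turn 3.38 F [-0.2 -0.4 -2.4]
[{'pixel': [264.2, 277.2], 'score': 0.71}] [263.98144231 277.65986367]
```

View pics/w4.png

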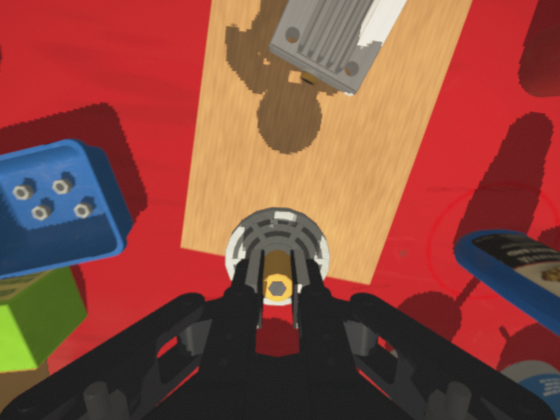

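The valve is held upright between the fingers, disc at about (258,278), with its weight on the wrist. Carrying it over.

{"fn": "carry_out", "kwargs": {
  "deltas": "0 2 -4.5 0 0;0.2 5.5 -8 0 0;0.3 9 -11 1 0;0.5 13 -14 2 0;0.6 18 -15 3 0"
}}

```text
time: 6.3
tool_pos: [0.5575, -0.1074, 0.3084]
ee_rot: [-0.116, 3.138, -0.001]
wrist_force: [0.4, 0.2, -1.4]
opening: 0.0136
gripper_force: 59.1
```

{"fn": "carry_out", "kwargs": {
  "deltas": "0 5 0 0 0;0 10 0 0 0;0.3 15 0 0 0;0.6 20 0 0 0;0.8 25 0 0 0"
}}

```text
time: 6.8
tool_pos: [0.5291, 0.1424, 0.3052]
ee_rot: [0.12, -3.135, 0.0]
wrist_force: [0.8, 0.0, -2.1]
opening: 0.0141
gripper_force: 59.1
```

{"fn": "carry_out", "kwargs": {
  "deltas": "0 3 2 0 0;0 5 4 0 0;0 5.5 5 0 0;0 5.5 5 0 0;0 5.5 5 0 0"
}}

```text
time: 7.3
tool_pos: [0.5264, 0.1946, 0.257]
ee_rot: [0.119, -3.138, 0.001]
wrist_force: [0.5, -0.8, -1.3]
opening: 0.0139
gripper_force: 59.2
```

```bash
python3 - <<'E'
from h import *
np.set_printoptions(precision=4,suppress=True)
d=cam("wrist"); save(d,"w5.png")
for t,z in dict(seat=.128,stud_a=.18,valve_center=.24).items():
    for r in arm.landmark_of(t,"wrist")[:4]: print(t,round(r["score"],2),np.array(r["pixel"]),atz(d,r["pixel"],z))
a=np.radians(4)
c=np.array([.510,.197])
for sx,sy in ((38,26),(38,-26),(-38,26),(-38,-26)):
    p=c+np.array([[np.cos(a),-np.sin(a)],[np.sin(a),np.cos(a)]])@[sx/1e3,sy/1e3]; print("exp",proj(d,[*p,.18]),proj(d,[*p,.136]))
plan([.510,.197,.25],94)
E
```

```text
seat 0.57 [189.8 279.1] [0.5107 0.1956 0.128 ]
stud_a 0.97 [148.4 240.8] [0.4721 0.1666 0.18  ]
valve_center 0.63 [266.9 279.4] [0.5257 0.1963 0.24  ]
exp [254.9242 315.8113] [232.8997 309.5656]
exp [254.4736 246.277 ] [232.5193 251.3291]
exp [151.8675 321.0852] [146.0792 313.3007]
exp [151.3458 243.427 ] [145.6496 249.4718]
tcp [0.5268 0.1945 0.2583] yawY 94.29 tilt [0.0015 0.0003] q [ 0.22  0.4   1.41 -0.    1.32 -1.43] t 7.5
delta cm [1.66 0.37 0.82] turn 0.29 F [-0.2 -0.2 -2.6]
```

View pics/w5.png

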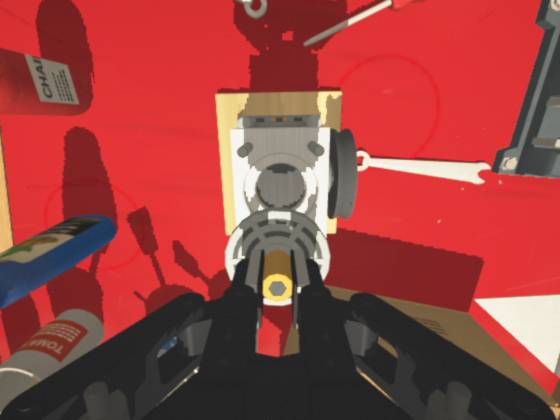

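The valve is in front (258,278). The near studs lean at (148,245) and (148,317), and the recess ring is near (183,280). I'll measure the pump centre from the face edges and recess numerically.

```bash
python3 - <<'E'
from h import *
np.set_printoptions(precision=4,suppress=True)
d=cam("wrist"); im=d["image"]; hsv=cv2.cvtColor(im,cv2.COLOR_RGB2HSV)
m=((hsv[:,:,2]>185)&(hsv[:,:,1]<45))
L=[];Rr=[]
for r in range(160,215,5):
    c=np.where(m[r,215:345])[0]+215
    if len(c): print(r,c.min(),c.max(),atz(d,[r,c.min()-.5],.136)[:2],atz(d,[r,c.max()+.5],.136)[:2])
for c in (255,270,285,300): 
    r=np.where(m[115:160,c])[0]+115; print(c,r.min() if len(r) else None, atz(d,[r.min()-.5,c],.136)[:2] if len(r) else '')
# upper-left/right studs zoom
a=cv2.resize(im[115:225,215:345],None,fx=6,fy=5,interpolation=cv2.INTER_CUBIC)[:600]; cv2.imwrite("pics/w6.png",a[:,:,::-1])
E
```

```text
160 232 328 [0.4875 0.1541] [0.4814 0.2344]
165 232 328 [0.4916 0.1542] [0.4855 0.235 ]
170 233 328 [0.4958 0.1552] [0.4897 0.2355]
175 233 328 [0.5    0.1553] [0.4939 0.236 ]
180 233 328 [0.5043 0.1554] [0.4982 0.2366]
185 234 328 [0.5086 0.1564] [0.5025 0.2372]
190 234 327 [0.5129 0.1566] [0.5069 0.2369]
195 234 327 [0.5174 0.1567] [0.5113 0.2374]
200 235 326 [0.5218 0.1577] [0.5158 0.2371]
205 235 326 [0.5263 0.1578] [0.5202 0.2377]
210 235 326 [0.5309 0.158 ] [0.5248 0.2383]
255 None 
270 None 
285 None 
300 None
```

View pics/w6.png

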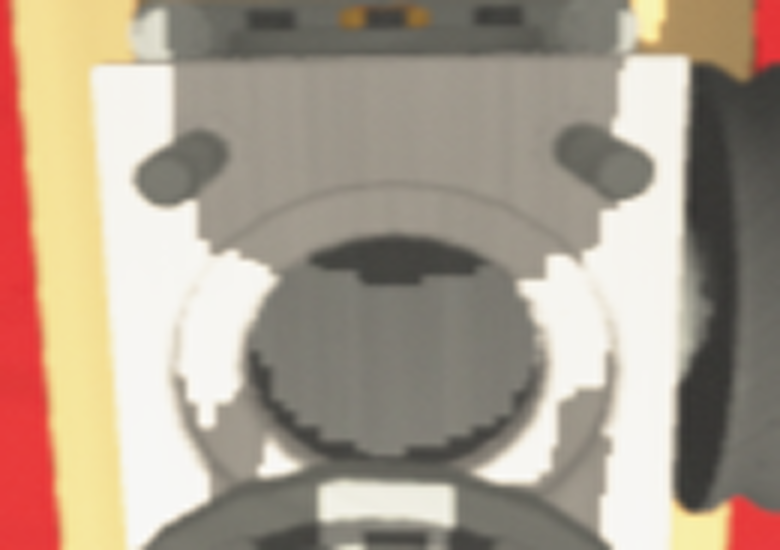

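Zoomed: stud ends are at pixels (151,242) and (149.4,319.5), the face corners at (128,230.3) and (126,330), and the bore edge spans cols 256–306 and rows 162–207.

```bash
python3 - <<'E'
from h import *
np.set_printoptions(precision=4,suppress=True)
d=cam("wrist")
P=lambda r,c,z: atz(d,[r,c],z)[:2]
s1,s2=P(151,242,.18),P(149.4,319.5,.18); c1,c2=P(128,230.3,.136),P(126,330,.136)
for n,a,b,o in(("stud",s1,s2,.038),("corner",c1,c2,.052)):
    v=b-a; L=np.linalg.norm(v); v/=L; yaw=np.degrees(np.arctan2(-v[0],v[1])); n2=np.array([v[1],-v[0]])
    print(n,L,"yaw",yaw,"centre",(a+b)/2+n2*o)
print("bore",(P(162.4,281.2,.128)+P(207.4,281.2,.128))/2, np.linalg.norm(P(162.4,281.2,.128)-P(207.4,281.2,.128)))
# held valve: disc edges visible
hs=cv2.cvtColor(d["image"],cv2.COLOR_RGB2GRAY)
r=arm.landmark_of("valve_center","wrist")[0]["pixel"];s=arm.sense();print(r,atz(d,r,s["tool_pos"][2]-.0185),s["tool_pos"])
plan([.510,.1968,.25],95)
E
```

```text
stud 0.0520964944152063 yaw 5.501509786295572 centre [0.5097 0.1971]
corner 0.08004358348819389 yaw 5.439787652489897 centre [0.5098 0.1973]
bore [0.5075 0.1974] 0.040456780109666884
[268.4, 280.0] [0.5278 0.1969 0.2394] [0.5265 0.195  0.2579]
tcp [0.5265 0.195  0.2579] yawY 94.33 tilt [0.0009 0.0002] q [ 0.22  0.41  1.41  0.    1.32 -1.43] t 7.65
delta cm [1.63 0.31 0.79] turn -0.67 F [ 0.7  0.3 -1.4]
```

{"fn": "carry_out", "kwargs": {
  "deltas": "0.8 0.15 0 -1 0;1.65 0.3 0 -1 0;1.65 0.3 3 -1 0;1.65 0.3 6.5 -1 0;1.65 0.3 6.5 -1 0"
}}

```text
time: 8.15
tool_pos: [0.5062, 0.1967, 0.1886]
ee_rot: [0.148, -3.129, 0.002]
wrist_force: [-0.7, -0.7, -1.9]
opening: 0.0139
gripper_force: 59.0
```

```bash
python3 - <<'E'
from h import *
np.set_printoptions(precision=4,suppress=True)
p=[]
for i in range(4): cam("wrist"); p.append(arm.sense()["tool_pos"])
print(np.mean(p,0),np.std(p,0))
d=cam("wrist"); save(d,"w7.png"); im=d["image"][130:330,160:400]
cv2.imwrite("pics/w7c.png",cv2.resize(im,None,fx=3,fy=3,interpolation=cv2.INTER_CUBIC)[:,:,::-1])
for a in np.radians([0,90,180,270]): # expected valve rim & recess rim
    u=np.array([np.cos(a),np.sin(a)]); t=np.mean(p,0)
    q=(proj(d,[*(t[:2]+.03*u),t[2]-.0275])-[130,160])*3; w=(proj(d,[*(np.array([.5097,.1972])+.032*u),.136])-[130,160])*3
    print("valve",q,"recess",w)
plan([.5097,.197,.1655],95.4)
E
```

```text
[0.5094 0.1974 0.1932] [0.001  0.0002 0.0012]
valve [513.9099 334.0411] recess [445.1861 334.8461]
valve [391.4282 505.9687] recess [330.6989 491.2262]
valve [225.9215 363.9252] recess [177.553  361.9499]
valve [364.1495 188.7037] recess [305.341  202.8514]
tcp [0.5105 0.1975 0.1944] yawY 95.39 tilt [0.0034 0.0009] q [ 0.23  0.43  1.55  0.    1.15 -1.44] t 8.4
delta cm [ 0.09 -0.04  2.89] turn -0.01 F [-0.9  0.5 -1.9]
```

View pics/w7c.png

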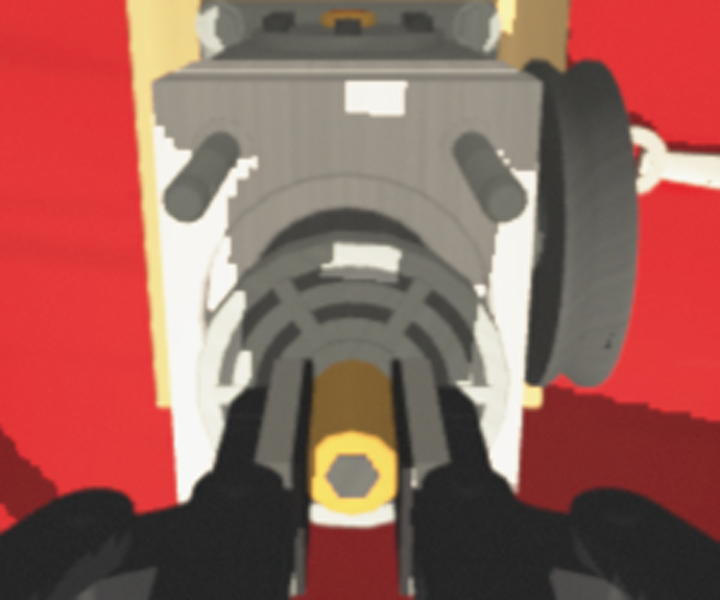

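The held disc spans cols 200–505 and rows 233–527 of the crop, and the recess arc sits behind it (top ~175, sides 205/497). They are centred laterally. The valve looks about 1 mm too far in +x, so I'll shift it and descend gently.

{"fn": "carry_out", "kwargs": {
  "deltas": "0.1 0 0.6 0 0;0.1 0 1.2 0 0;0.1 0 1.6 0 0;0.1 0 1.9 0 0;0.1 0 2.1 0 0"
}}

```text
time: 8.9
tool_pos: [0.5085, 0.197, 0.171]
ee_rot: [0.147, -3.138, 0.0]
wrist_force: [0.8, 0.6, -1.8]
opening: 0.014
gripper_force: 59.0
```

{"fn": "carry_out", "kwargs": {
  "deltas": "0 0 0.1 0 0;0 0 0.2 0 0;0 0 0.3 0 0;0 0 0.4 0 0;0 0 0.4 0 0"
}}

```text
time: 9.4
tool_pos: [0.5085, 0.1971, 0.1674]
ee_rot: [0.147, -3.138, -0.0]
wrist_force: [-0.2, -0.4, -1.6]
opening: 0.0137
gripper_force: 59.0
```

Below the rim (.1735) with no contact: it is in the recess. Continue to the ledge.

{"fn": "carry_out", "kwargs": {
  "deltas": "0 0 0.05 0 0;0 0 0.1 0 0;0 0 0.15 0 0;0 0 0.2 0 0;0 0 0.2 0 0"
}}

```text
time: 9.9
tool_pos: [0.5086, 0.1971, 0.1655]
ee_rot: [-0.147, 3.138, 0.0]
wrist_force: [0.1, 0.2, -1.4]
opening: 0.0138
gripper_force: 59.4
```

{"fn": "carry_out", "kwargs": {
  "deltas": "0 0 0.05 0 0;0 0 0.1 0 0;0 0 0.1 0 0;0 0 0.15 0 0;0 0 0.15 0 0"
}}

```text
time: 10.4
tool_pos: [0.5085, 0.1971, 0.1654]
ee_rot: [-0.148, 3.137, 0.0]
wrist_force: [-5.4, -1.6, 10.4]
opening: 0.0139
gripper_force: 60.5
```

Contact came at the expected seated height with about 10 N. I'll ease slightly and release.

{"fn": "carry_out", "kwargs": {
  "deltas": "0 0 0 0 10;0 0 0 0 40;0 0 0 0 40;0 0 0 0 40;0 0 0 0 40"
}}

```text
time: 10.9
tool_pos: [0.5086, 0.1971, 0.1638]
ee_rot: [0.147, -3.138, -0.0]
wrist_force: [-0.4, 0.2, 0.8]
opening: 0.0345
gripper_force: 0.0
```

{"fn": "carry_out", "kwargs": {
  "deltas": "0 0 -2 0 40;0 0 -5 0 40;0 0 -9 0 40;2 0 -13 0 40;2 0 -13 0 40"
}}

```text
time: 11.4
tool_pos: [0.4894, 0.1958, 0.2996]
ee_rot: [-0.148, 3.128, 0.003]
wrist_force: [0.3, 0.3, -0.4]
opening: 0.0342
gripper_force: 0.0
```

```bash
python3 - <<'E'
from h import *
np.set_printoptions(precision=4,suppress=True)
cam("wrist"); d=cam("wrist"); im=d["image"]
for t,z in dict(valve_center=.147,seat=.128).items():
    for r in arm.landmark_of(t,"wrist")[:2]: print(t,round(r["score"],2),np.array(r["pixel"]),atz(d,r["pixel"],z))
o=proj(d,[.5097,.197,.14]).astype(int)
c=im[o[0]-50:o[0]+50,o[1]-65:o[1]+65]; print(o)
cv2.imwrite("pics/w8.png",cv2.resize(c,None,fx=6,fy=6,interpolation=cv2.INTER_CUBIC)[:,:,::-1])
t=cam("top")["image"][165:225,180:250]; cv2.imwrite("pics/t8.png",cv2.resize(t,None,fx=6,fy=6)[:,:,::-1])
plan([.43,-.26,.33],71)
E
```

```text
valve_center 0.85 [221.3 273.3] [0.5117 0.1945 0.147 ]
[217 275]
tcp [0.4883 0.1951 0.2925] yawY 95.38 tilt [-0.0026 -0.0006] q [ 0.23  0.32  1.45  0.    1.38 -1.43] t 11.65
delta cm [ 10.08 -44.76  -3.71] turn 24.38 F [ 0.8 -0.8  0. ]
```

View pics/w8.png

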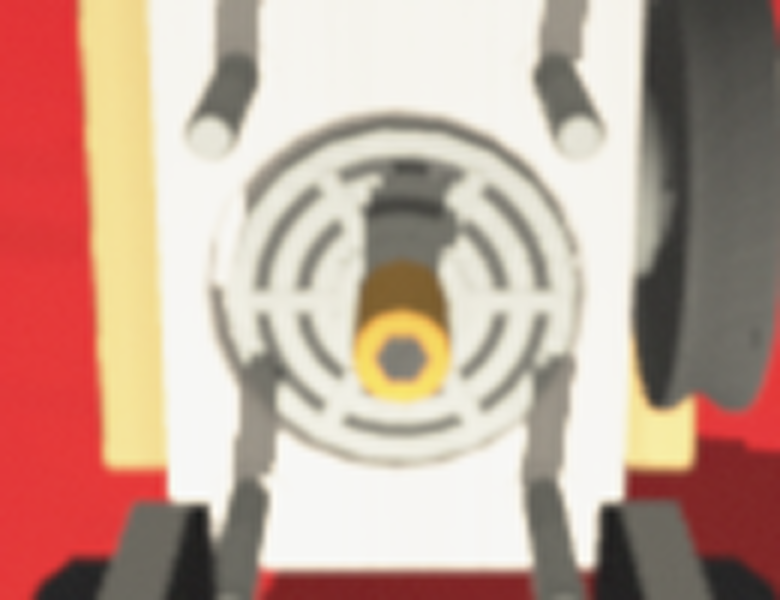

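The disc lies flat in the recess with a thin even ring gap and the bolt up at (357,401); stud ends are at (135,211) and (135,580). The valve is seated. I'll refine the pump pose from this view, then go to the head.

```bash
python3 - <<'E'
from h import *
np.set_printoptions(precision=4,suppress=True)
d=cam("wrist"); P=lambda x,y,z: atz(d,[167+(y-2.5)/6,210+(x-2.5)/6],z)[:2]
a,b=P(211,135,.18),P(580,135,.18); v=b-a; L=np.linalg.norm(v); v/=L
print(L,"yaw",np.degrees(np.arctan2(-v[0],v[1])),"centre",(a+b)/2+.038*np.array([v[1],-v[0]]))
print("bolt",P(401,357,.166),"disc",[P(240,298,.138),P(567,298,.138),P(401,131,.138),P(401,455,.138)])
E
```

```text
0.05052197637334355 yaw 5.417890983082357 centre [0.5061 0.1959]
bolt [0.5056 0.1965] disc [array([0.5081, 0.1698]), array([0.503 , 0.2239]), array([0.4773, 0.1938]), array([0.5338, 0.1991])]
```

{"fn": "carry_out", "kwargs": {
  "deltas": "2 -4.5 -2 5 100;4 -9 -4 10 100;6 -13.5 -4 15 100;8 -18 -4 20 100;9 -22.5 -4 24 100"
}}

```text
time: 12.2
tool_pos: [0.4188, -0.0381, 0.3334]
ee_rot: [-0.512, -3.098, -0.0]
wrist_force: [1.0, 0.1, 0.4]
opening: 0.0855
gripper_force: 0.0
```

```bash
python3 - <<'E'
from h import *
plan([.44,-.26,.25],71)
E
```

```text
tcp [ 0.4188 -0.0381  0.3334] yawY 71.23 tilt [-0.0012  0.0005] q [-0.27  0.09  1.63  0.    1.42 -1.52] t 12.2
delta cm [ -9.15 -20.33   8.32] turn 0.23 F [1.  0.1 0.4]
```

{"fn": "carry_out", "kwargs": {
  "deltas": "-2 -4.5 0 0 100;-4 -9 0 0 100;-6 -13.5 2 0 100;-8 -18 5 0 100;-9 -20.5 8 0 100"
}}

```text
time: 12.7
tool_pos: [0.4402, -0.2623, 0.2534]
ee_rot: [0.51, 3.098, -0.001]
wrist_force: [0.9, -0.5, 0.2]
opening: 0.0858
gripper_force: 0.0
```

{"fn": "carry_out", "kwargs": {
  "deltas": "0 0 0 0 100;0 0 0 0 100;0 0 0 0 100"
}}

```text
time: 13.0
tool_pos: [0.4403, -0.2588, 0.2548]
ee_rot: [0.507, 3.1, 0.0]
wrist_force: [0.4, 0.0, 0.4]
opening: 0.0854
gripper_force: 0.0
```

```bash
cat > hd.py <<'E'
from h import *
np.set_printoptions(precision=4,suppress=True)
d=cam("wrist"); save(d,"w9.png"); im=d["image"]
for t,z in dict(head_center=.032,hole_a=.003).items():
    for r in arm.landmark_of(t,"wrist")[:5]: print(t,round(r["score"],2),np.array(r["pixel"]),atz(d,r["pixel"],z))
hsv=cv2.cvtColor(im,cv2.COLOR_RGB2HSV); px=proj(d,[.43,-.26,.035])
m=(hsv[:,:,1]<60).astype(np.uint8)
m=cv2.morphologyEx(m,cv2.MORPH_OPEN,np.ones((3,3)));m=cv2.morphologyEx(m,cv2.MORPH_CLOSE,np.ones((5,5)))
n,l,st,ce=cv2.connectedComponentsWithStats(m); print("exp",px)
for i in range(1,n):
    if st[i,4]>800 and np.hypot(*(ce[i][::-1]-px))<90:
        ct=max(cv2.findContours((l==i).astype(np.uint8),cv2.RETR_EXTERNAL,cv2.CHAIN_APPROX_NONE)[0],key=cv2.contourArea)
        w=np.array([atz(d,[p[0][1],p[0][0]],.035)[:2]*1000 for p in ct],np.float32)
        print(st[i],ce[i],"rect@top",cv2.minAreaRect(w))
# dark spots (holes) near the expected head
g=cv2.cvtColor(im,cv2.COLOR_RGB2GRAY)
E
cat >> hd.py <<'E'
plan([.43,-.26,.06],71)
E
python3 hd.py
```

```text
head_center 0.78 [171.  278.5] [ 0.4259 -0.251   0.032 ]
hole_a 0.83 [134.8 252.6] [ 0.3776 -0.2687  0.003 ]
hole_a 0.81 [201.1 294.4] [ 0.4757 -0.2452  0.003 ]
exp [177.0492 272.4391]
[ 242  126   68   91 5734] [275.2435 170.2837] rect@top ((426.6005859375, -255.36085510253906), (78.02540588378906, 107.02741241455078), 71.27186584472656)
tcp [ 0.4405 -0.2586  0.2555] yawY 71.47 tilt [ 0.0018 -0.0012] q [-0.68  0.31  1.56  0.    1.27 -1.93] t 13.15
delta cm [ 0.99 -0.46 19.55] turn 0.47 F [-0.3  0.9  0.4]
```

{"fn": "carry_out", "kwargs": {
  "deltas": "1.4 -0.2 4 0 100;1.4 -0.2 8 0 100;1.4 -0.2 10 0 100;1.4 -0.2 10 0 100;1.4 -0.2 10 0 100"
}}

```text
time: 13.65
tool_pos: [0.4268, -0.2567, 0.1556]
ee_rot: [0.507, 3.099, -0.001]
wrist_force: [0.1, 0.2, 0.3]
opening: 0.0853
gripper_force: 0.0
```

{"fn": "carry_out", "kwargs": {
  "deltas": "0 0 0 0 100;0 0 0 0 100"
}}

```text
time: 13.85
tool_pos: [0.4269, -0.2572, 0.1559]
ee_rot: [0.507, 3.098, -0.002]
wrist_force: [0.3, 0.1, -0.2]
opening: 0.0855
gripper_force: 0.0
```

```bash
python3 hd.py
```

```text
head_center 0.75 [232.6 302.9] [ 0.4565 -0.2416  0.032 ]
head_center 0.57 [206.8 278. ] [ 0.4262 -0.2552  0.032 ]
hole_a 0.91 [158.1 247.7] [ 0.3806 -0.2696  0.003 ]
hole_a 0.62 [233.7 304.5] [ 0.4702 -0.2415  0.003 ]
exp [213.3806 274.1247]
[  232   144    94   126 10349] [277.8916 202.0971] rect@top ((428.7238464355469, -256.2593688964844), (76.88211059570312, 114.02003479003906), 70.96186828613281)
tcp [ 0.4264 -0.257   0.1552] yawY 71.38 tilt [ 0.0012 -0.0009] q [-0.7   0.4   1.74  0.    1.   -1.94] t 14.0
delta cm [-0.42 -0.17  9.52] turn 0.38 F [ 0.7 -0.1 -0.2]
```

{"fn": "carry_out", "kwargs": {
  "deltas": "0 0.1 4 0.3 100;0 0.1 8 0.3 100;0 0.1 9.7 0.3 100;0 0.1 9.7 0.3 100;0 0.1 9.7 0.3 100"
}}

```text
time: 14.5
tool_pos: [0.4268, -0.2561, 0.058]
ee_rot: [0.516, 3.098, -0.0]
wrist_force: [0.0, -0.5, 0.9]
opening: 0.085
gripper_force: 0.0
```

{"fn": "carry_out", "kwargs": {
  "deltas": "0 0 0 0 30;0 0 0 0 0;0 0 0 0 0;0 0 0 0 0;0 0 0 0 0"
}}

```text
time: 15.0
tool_pos: [0.4268, -0.2563, 0.0584]
ee_rot: [0.516, 3.097, -0.002]
wrist_force: [-1.2, -0.6, 5.7]
opening: 0.0347
gripper_force: 61.3
```

{"fn": "carry_out", "kwargs": {
  "deltas": "0 0 0 0 0;0 0 0 0 0;0 0 -1 0 0;0 0 -2 0 0;0 0 -3 0 0"
}}

```text
time: 15.5
tool_pos: [0.4263, -0.2556, 0.0882]
ee_rot: [-0.516, -3.099, -0.0]
wrist_force: [-0.5, 0.3, -4.1]
opening: 0.0351
gripper_force: 60.8
```

{"fn": "carry_out", "kwargs": {
  "deltas": "0 0 -4 0 0;0 0 -9 0 0;0 0 -14 0 0;0 0 -19 0 0;0 0 -24 0 0"
}}

```text
time: 16.0
tool_pos: [0.4257, -0.2551, 0.3302]
ee_rot: [0.516, 3.099, -0.0]
wrist_force: [1.1, -1.7, -4.8]
opening: 0.0348
gripper_force: 61.8
```

```bash
python3 - <<'E'
from h import *
plan([.5085,.197,.33],95.4)
s=arm.sense();print(s["opening"],s["gripper_force"],s["ft_torque"].round(3))
E
```

```text
tcp [ 0.4257 -0.2551  0.3302] yawY 71.08 tilt [ 0.0003 -0.0001] q [-0.69  0.24  1.46  0.    1.45 -1.94] t 16.0
delta cm [6.820e+00 4.546e+01 2.000e-02] turn -24.32 F [ 1.1 -1.7 -4.8]
0.034791245336239326 61.75721174106002 [-0.135 -0.088 -0.043]
```

{"fn": "carry_out", "kwargs": {
  "deltas": "0.6 4 0 -5 0;1.3 8.5 0 -10 0;2 13 0 -15 0;2.7 17.5 0 -20 0;3.4 22 0 -24.3 0"
}}

```text
time: 16.5
tool_pos: [0.465, -0.0348, 0.3281]
ee_rot: [-0.152, 3.137, 0.0]
wrist_force: [1.0, -0.7, -4.8]
opening: 0.0349
gripper_force: 62.0
```

```bash
python3 - <<'E'
from h import *
plan([.5085,.197,.30],95.4)
E
```

```text
tcp [ 0.465  -0.0348  0.3281] yawY 95.56 tilt [0.0004 0.    ] q [-0.24  0.18  1.54  0.    1.42 -1.91] t 16.5
delta cm [-6.57 22.65  2.81] turn 0.16 F [ 1.  -0.7 -4.8]
```

{"fn": "carry_out", "kwargs": {
  "deltas": "-1.3 4.5 0 0 0;-2.6 9 0 0 0;-3.9 13.5 0 0 0;-5.2 18 0 0 0;-6.6 22.7 0 0.2 0"
}}

```text
time: 17.0
tool_pos: [0.5094, 0.1973, 0.3281]
ee_rot: [-0.142, 3.138, -0.0]
wrist_force: [1.4, -0.5, -4.2]
opening: 0.0348
gripper_force: 62.0
```

{"fn": "carry_out", "kwargs": {
  "deltas": "0 0 1 0 0;0 0 2.5 0 0;0 0 4 0 0;0 0 4 0 0;0 0 4 0 0"
}}

```text
time: 17.5
tool_pos: [0.5098, 0.1953, 0.288]
ee_rot: [0.142, -3.138, -0.0]
wrist_force: [-0.7, -0.8, -4.4]
opening: 0.0352
gripper_force: 62.4
```

```bash
cat > fin.py <<'E'
from h import *
np.set_printoptions(precision=4,suppress=True)
p=[]
for i in range(3): d=cam("wrist"); p.append(arm.sense()["tool_pos"])
t=np.mean(p,0); print("tcp",t,np.std(p,0)); zb=t[2]-.0555
save(d,"f.png")
plan([.5085,.197,.2455],95.4)
for c,dd in (("wrist",d),("top",cam("top")),("scene",cam("scene"))):
    save(dd,"f_%s.png"%c)
    for n,z in dict(head_center=zb+.029,hole_a=zb,stud_a=.18).items():
        for r in arm.landmark_of(n,c)[:3]:
            print(c,n,round(r["score"],2),np.array(r["pixel"]),atz(dd,r["pixel"],z))
# head outline in wrist picture: block top face z
im=d["image"]; hsv=cv2.cvtColor(im,cv2.COLOR_RGB2HSV)
for sx,sy in ((52,40),(52,-40),(-52,40),(-52,-40)):
    a=np.radians(5.4); q=t[:2]+np.array([[np.cos(a),-np.sin(a)],[np.sin(a),np.cos(a)]])@[sx/1e3,sy/1e3]
    print("exp corner",proj(d,[*q,zb+.032]))
E
python3 fin.py
```

```text
tcp [0.5103 0.1954 0.2886] [0.0001 0.     0.0001]
tcp [0.5104 0.1954 0.2886] yawY 95.16 tilt [0.0019 0.0005] q [ 0.23  0.36  1.4   0.    1.38 -1.44] t 17.65
delta cm [0.18 0.18 4.31] turn -0.24 F [-0.6 -0.1 -4.7]
wrist head_center 0.68 [259.5 278.7] [0.5102 0.1968 0.2621]
wrist hole_a 0.67 [177.9 231.8] [0.4725 0.1646 0.2331]
wrist stud_a 0.92 [167.4 244.5] [0.4745 0.1668 0.18  ]
top head_center 0.74 [185.3 210.2] [0.5098 0.1892 0.2621]
top hole_a 0.68 [202.6 222.4] [0.4741 0.1633 0.2331]
top stud_a 0.95 [203.  227.6] [0.4806 0.1576 0.18  ]
top stud_a 0.5 [203.8 374.1] [ 0.4885 -0.2136  0.18  ]
scene head_center 0.61 [195.  255.7] [0.5117 0.1897 0.2621]
scene hole_a 0.83 [209.1 236.4] [0.5481 0.221  0.2331]
scene hole_a 0.59 [203.2 274.4] [0.4774 0.1595 0.2331]
scene stud_a 0.85 [223.2 273.9] [0.4786 0.1621 0.18  ]
scene stud_a 0.64 [233. 241.] [0.5315 0.2358 0.18  ]
exp corner [339.3358 342.912 ]
exp corner [339.688  210.2255]
exp corner [167.1285 356.5387]
exp corner [167.7082 194.8944]
```

```bash
python3 - <<'E'
from h import *
np.set_printoptions(precision=1,suppress=True)
d=cam("wrist"); t=arm.sense()["tool_pos"]; zb=t[2]-.0555; im=d["image"]; g=cv2.cvtColor(im,cv2.COLOR_RGB2GRAY)
a=np.radians(5.2); M=np.array([[np.cos(a),-np.sin(a)],[np.sin(a),np.cos(a)]])
for sy in (26,-26):
    q=t[:2]+M@[-.038,sy/1e3]; e=proj(d,[*q,zb+.032]); lo=proj(d,[*q,zb]); st=proj(d,[*(np.array([.5085,.197])+M@[-.038,sy/1e3]),.18])
    print("hole top",e,"mouth",lo,"stud end",st)
    r,c=e.astype(int); print(g[r-20:r+21:2,c-20:c+21:2])
for c in (250,265,280,295,310): print(c, g[140:190:2,c])
for r in (180,190): print(r,im[r,180:215:2].sum(1)//3, im[r,340:375:2].sum(1)//3)
E
```

```text
hole top [195.  327.2] mouth [181.9 318.6] stud end [166.5 311.7]
[[146 144 146 148 147 147 148 148 143 141 145 145 146 145 148 149 146 145
  147 147 144]
 [133 132 135 138 147 147 148 146 144 140 145 147 145 145 147 149 147 144
  145 145 144]
 [139 130 128 138 146 148 148 147 143 142 146 146 146 145 148 149 146 144
  147 146 143]
 [131 120 122 123 141 147 149 148 144 143 145 146 145 147 147 148 146 144
  146 146 143]
 [119 119 121 121 130 146 149 147 142 140 142 143 144 147 148 148 146 145
  163 205 160]
 [116 116 120 121 120 137 149 146 134  95  74 110 120 128 143 147 146 145
  223 242 241]
 [115 113 117 119 121 123 145 159 138 108  85 117 116 114 117 142 146 146
  225 242 242]
 [115 113 117 131 136 133 147 170 143 110 117 120 118 116 113 123 145 145
  225 242 243]
 [113 112 120 138 140 139 137 148 129 122 122 120 120 116 114 116 139 153
  239 242 242]
 [114 111 123 138 142 140 133 125 123 124 122 122 120 117 115 116 135 158
  243 241 186]
 [114 112 124 139 142 139 132 124 124 124 122 124 121 117 116 118 135 157
  242 240 155]
 [114 112 125 139 142 140 130 123 123 123 125 123 120 1
[... 2910 characters left out ...]
9 102 107 111 132 135 140 145 132 142 150 151
 130 137 135 129 128 128 127]
280 [ 88 123 119 136  51  97 110 111 110 109 133 148 145 147 133 137 146 146
 132 135 122 120 119 119 130]
295 [ 84 124 126 140 143 143 143 144 143 141 134 133 131 145 135 137 144 144
 134 129 122 120 121 120 135]
310 [112 128 127 143 145 145 145 145 145 134 129 141 140 147 135 135 144 144
 133 128 121 120 118 116 114]
180 [108 107 107 106 107 107 107 109 108 109 108 138 223 243 242 243 243 242] [142 143 143 140 143 146 188 125 109 109 109 108 108 108 108 108 108 107]
190 [106 106 106 107 108 108 108 109 109 109 108 121 145 144 224 243 243 242] [141 208 241 239 241 241 187 107 108 108 108 108 109 107 109 108 108 109]
```

Both visible head holes match their predicted pixels to about 1 px, so the head sits centred in the grip. Lowering to the hover height.

{"fn": "carry_out", "kwargs": {
  "deltas": "0.05 0.05 0.8 -0.2 0;0.1 0.1 1.8 -0.2 0;0.15 0.15 2.8 -0.2 0;0.15 0.15 3.7 -0.2 0;0.15 0.15 4.2 -0.2 0"
}}

```text
time: 18.75
tool_pos: [0.5079, 0.1968, 0.2439]
ee_rot: [0.147, -3.136, 0.001]
wrist_force: [-0.0, -0.4, -4.5]
opening: 0.0351
gripper_force: 62.6
```

{"fn": "carry_out", "kwargs": {
  "deltas": "0 0 0 0 0;0 0 0 0 0;0 0 0 0 0;0 0 0 0 0;0 0 0 0 0"
}}

```text
time: 19.25
tool_pos: [0.5085, 0.1969, 0.2458]
ee_rot: [-0.147, 3.137, 0.0]
wrist_force: [-0.2, -0.0, -4.4]
opening: 0.0351
gripper_force: 62.6
```

```bash
python3 fin.py; python3 - <<'E'
from h import *
np.set_printoptions(precision=1,suppress=True,linewidth=150)
# head vs studs in the scene picture: predicted pixels with TCP-held head and pump estimate
d=cam("scene"); a=np.radians(5.4); M=np.array([[np.cos(a),-np.sin(a)],[np.sin(a),np.cos(a)]])
for s in ((.038,.026),(-.038,.026),(-.038,-.026)):
    q=np.array([.509,.197])+M@s; print(s,"stud",proj(d,[*q,.18]),"hole",proj(d,[*q,.19]))
s=arm.sense(); print(s["opening"],s["gripper_force"],s["dq"],s["ee_rot"])
E
```

```text
tcp [0.5085 0.1969 0.2456] [0.     0.     0.0001]
tcp [0.5084 0.1969 0.2456] yawY 95.38 tilt [0.0003 0.0001] q [ 0.23  0.39  1.48  0.    1.28 -1.44] t 19.4
delta cm [-0.01  0.01  0.01] turn -0.02 F [ 0.3  0.4 -5.1]
wrist head_center 0.75 [257.9 279.5] [0.5072 0.1986 0.2191]
wrist hole_a 0.65 [181.1 234.9] [0.4725 0.1679 0.1901]
wrist stud_a 0.6 [180.9 235.2] [0.4746 0.1668 0.18  ]
wrist stud_a 0.49 [257.  277.8] [0.5264 0.1996 0.18  ]
top head_center 0.72 [190. 211.] [0.5061 0.1942 0.2191]
top hole_a 0.59 [204.8 220.4] [0.4742 0.174  0.1901]
top stud_a 0.9 [207.2 229.1] [0.47   0.1534 0.18  ]
scene head_center 0.64 [210.9 255.8] [0.5138 0.1879 0.2191]
scene hole_a 0.81 [215.5 275.4] [0.4835 0.141  0.1901]
scene hole_a 0.64 [226.7 238.2] [0.5428 0.2267 0.1901]
scene stud_a 0.81 [225.5 271.5] [0.4793 0.1752 0.18  ]
scene stud_a 0.75 [229.2 240.2] [0.5416 0.2195 0.18  ]
exp corner [339.8168 342.6222]
exp corner [339.7358 209.8557]
exp corner [167.5892 356.9208]
exp corner [167.5478 195.3086]
(0.038, 0.026) stud [230.3 237.9] hole [226.6 237.7]
(-0.038, 0.026) stud [234.5 268.2] hole [230.8 268.1]
(-0.038, -0.026) stud [224.5 274.9] hole [220.9 274.9]
0.03458040870130222 62.56486702244729 [ 0. -0.  0.  0. -0.  0.] [-0.1  3.1  0. ]
```

```bash
python3 -c "
from station import arm
print(arm.hand_in())"
```

```text
the job is handed in; nothing more can be done
None
```

The valve is seated in its recess, bolt up, and released. The head is gripped still and level about 1 cm above the studs, centred over them to within about 1–2 mm by my measurements, and the job is handed in.

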